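Lock the row of gel cassettes in the caster with the wedge

TASK

Lock the glass cassettes in the gel caster ready for pouring: take the tapered plastic wedge (the one with the lip, not the plain filler block) out of the drying rack and drive it thin end down into the gap left beside the row, its sloped side against the sloped low end wall, fully home until its lip sits down on that wall's rim and the row is squeezed tight against the rubber pad. Leave all the cassettes standing upright on the caster's floor, let go of the wedge, and leave the filler block, tip box, tube rack and jar where they are.

Things in the scene. Friction and masses are not known exactly. Their poses are not given: they have to be found in the camera images.
- caster: Gel caster: open box fixed to the bench, 84 mm long (its x), 96 wide (y), 128 high; origin under its centre at bench level, z up. Inner floor z = 10 mm, inside width 84 mm. The clear side walls and the -x end wall rise to z = 128 mm; the +x end wall is white and lower. Inside from -x to +x: rubber pad, cassettes 1 to 4, then the gap for the wedge, about 28 mm at its mouth.
- low_rim (a point): Middle of the rim of the caster's low +x end wall: caster x = 38, z = 91 mm; the rim spans x = 34 to 42. The wall's inner face slopes like the wedge: x = 34 mm at the rim, x = 23 mm at z = 13 mm. With the wedge home its lip rests on this rim, its foot is at caster z = 13 mm, its upright face at x = 1 mm, its middle at x = 17.5 mm, and its axes lie along the caster's.
- pad (a joint): Springy black rubber pad at the caster's -x end, against which the row is squeezed: 0 m when slack (face at caster x = -28 mm), growing as it is squashed, 2.5 N per mm. The wedge fully home squashes it by about 3 mm; that takes a push rising to some 8 to 17 N on the wedge over its last 25 mm. Friction keeps the wedge in when let go.
- wedge_mid (a point): Middle of the wedge (56 mm above its foot): white plastic, 0.2 kg, 62 mm wide (y), 112 tall, standing thin end down in an end bay of the rack. z up, x towards the sloped face. Upright face at x = -16.5 mm; foot 22 mm thick (x = -16.5 to 5.5), sloping out to 33 mm (x = 16.5) at 78 mm up, then a parallel head 33 mm thick to the top. It stands by itself if set down upright on the bench.
- wedge_head (a point): Top centre of the wedge's head, 112 mm above its foot. In the rack the hoops leave room for fingers only at the wedge's two ends (across its 62 mm width); in the caster the side walls leave room only at its two faces (across the 33 mm head, above the lip).
- wedge_lip (a point): Middle of the underside of the wedge's lip, a ledge along the +x side of the head only: it stands out 8 mm (wedge x = 16.5 to 24.5 mm), from 78 to 84 mm above the foot.
- rack: Drying rack fixed to the bench: grey base 200 x 104 mm, top 8 mm above the bench; origin under its centre. Four grey wire hoops 40 mm wide (y), 124 mm high, stand across it at x = -81, -27, 27 and 81 mm. The middle bay holds washed glass plates; wedge and filler block stand in the two end bays, either one in either bay, their axes along the rack's.
- filler_mid (a point): Middle of the filler block, a plain parallel-sided white plastic block 20 mm thick (x), 80 mm wide (y), 75 mm tall, without taper or lip, standing in the other end bay of the rack. Not needed.
- tip_box_mid (a point): Middle of an open box of pipette tips, 82 x 122 mm, 61 mm high with the tips. A bystander.
- tube_rack_mid (a point): Middle of a low green tube rack, 70 x 120 mm, 52 mm high with its tubes. A bystander.
- jar_mid (a point): Middle of a small screw-cap jar, 48 mm across, 55 mm high. A bystander.
- cassette1_mid (a point): Middle of gel cassette 1 of 4 (next to the pad), a glass sandwich 8 mm thick (x), 80 mm wide (y), 75 mm tall, 0.1 kg, standing loose and upright on the caster's inner floor, its top 85 mm above the bench. Less than 1 mm of play to its neighbours.
- cassette2_mid (a point): Middle of gel cassette 2 of 4 (in the row), a glass sandwich 8 mm thick (x), 80 mm wide (y), 75 mm tall, 0.1 kg, standing loose and upright on the caster's inner floor, its top 85 mm above the bench. Less than 1 mm of play to its neighbours.
- cassette3_mid (a point): Middle of gel cassette 3 of 4 (in the row), a glass sandwich 8 mm thick (x), 80 mm wide (y), 75 mm tall, 0.1 kg, standing loose and upright on the caster's inner floor, its top 85 mm above the bench. Less than 1 mm of play to its neighbours.
- cassette4_mid (a point): Middle of gel cassette 4 of 4 (beside the gap), a glass sandwich 8 mm thick (x), 80 mm wide (y), 75 mm tall, 0.1 kg, standing loose and upright on the caster's inner floor, its top 85 mm above the bench. Less than 1 mm of play to its neighbours.
Things that resemble listed ones, but are neither listed nor needed, are in the scene too. What is meant by the caster is not blue or yellow, and is the smaller of those in its own colour.

How it is judged (in metres and radians):
At the end, for the whole second after the job is handed in: The wedge stands in the caster with its lip within 4 mm of the low end wall's rim and over it (within 5 mm along the row), upright within 4 degrees, at rest and let go; the pad is squashed by at least 1.5 mm; all four cassettes stand upright within 4 degrees on the caster's floor (within 4 mm) (z of wedge_lip in the frame of caster between 0.087 and 0.094 m and x of wedge_lip in the frame of caster between 0.033 and 0.043 m and angle between each of wedge_mid, cassette1_mid, cassette2_mid, cassette3_mid, cassette4_mid's own z axis and vertical below 0.07 rad and value of joint pad above 0.0015 m and linear speed of wedge below 0.01 m/s and z of each of cassette1_mid, cassette2_mid, cassette3_mid, cassette4_mid in the frame of caster below 0.0515 m); the robot touches nothing.
It fails at once if the filler block is moved more than 25 mm or tipped over (distance of filler_mid from where it was at the start of the episode above 0.025 m or angle between filler_mid's own z axis and vertical above 0.35 rad).
It fails at once if the box of tips is moved more than 25 mm or tipped over (distance of tip_box_mid from where it was at the start of the episode above 0.025 m or angle between tip_box_mid's own z axis and vertical above 0.35 rad).
It fails at once if the tube rack is moved more than 25 mm or tipped over (distance of tube_rack_mid from where it was at the start of the episode above 0.025 m or angle between tube_rack_mid's own z axis and vertical above 0.35 rad).
It fails at once if the jar is moved more than 25 mm or tipped over (distance of jar_mid from where it was at the start of the episode above 0.025 m or angle between jar_mid's own z axis and vertical above 0.35 rad).
It fails at once if a glass cassette is lifted or tipped over (angle between any of cassette1_mid, cassette2_mid, cassette3_mid, cassette4_mid's own z axis and vertical above 0.35 rad or z of any of cassette1_mid, cassette2_mid, cassette3_mid, cassette4_mid in the frame of caster above 0.065 m).
It also fails if it takes over 64 s, if anything falls off the work surface, if the arm or the gripper's body presses on something with over 40 N, if the wrist force passes 120 N, or if a joint passes its speed limit or range.

ROBOT

A 6-joint arm with a two-finger parallel gripper is mounted at the origin on the work surface. World frame = base frame: x ahead of the robot, y to its left, z up, the work surface at z = 0. Lengths are in mm, angles in rad, forces in N, time in s.
With the tool pointing down it reaches from about 300 to 750 mm from the base axis. Payload 8.5 kg.
Tool frame: the origin (TCP) lies between the finger pads; the fingertips stand 14 mm ahead of it and the grasp point (between the pads) lies 5 mm behind it; z points along the fingers, x is the direction in which the jaws open and shut, and the axes are right-handed (so a half turn about z gives the same grasp; the last joint's range is limited). The gripper opens to 88 mm and grips with 3 to 60 N. Pads are 18 mm wide; open, the fingers measure 123 mm over their backs; the gripper's body (75 mm by 187 mm) begins 45 mm behind the grasp point.
Start: joints at [1.041, 0.381, 1.297, -0, 1.464, -0.215], TCP at [170.286, 522.956, 252.748] pointing down, gripper open.
Joint ranges: [-3.11, 3.11], [-0.89, 2.33], [0.22, 2.48], [-1.42, 4.56], [0.17, 2.85], [-2.88, 2.88]. Speed limits (rad/s): [2.39, 2.39, 3.14, 3.14, 3.14, 3.14].

INTERFACE

Orientations are given as a unit quaternion [x, y, z, w].
In Python, from workcell import * gives the robot as it stands. The module is installed in compiled form; this text tells all that it offers.
- The arm moves only by the shell command python3 -m creep 'ROWS'. ROWS is JSON, a list of rows, each a list of 3 entries, a list of its own where there are three numbers: the shift along the tool's x, y, z in m, then the turn about the tool's z in rad, then the gripper command: -1 is shut, 1 is fully open, values between are in proportion. In form: [[[x, y, z], twist, fingers], ...]. A call has 1 to 10 rows; each row shifts and turns the pose as measured when the row begins, along the tool's axes as they then stand; what a row does not reach is not made up. A row lasts 1/12 s, in which the tool goes at most 41.7 mm and 7.16 degrees, less where a joint would pass 70% of its speed; a pose out of reach is approached as far as the arm can. A call with a gripper value outside its range is refused whole. The fingers move at their own pace and stop on an object; the grip force is fixed at half the most. Time passes only in rows, so rows that do not move let the fingers close. It gives the time, the measured TCP pose, the force and the opening at its end, in the units of the state.
- observe(): the state, without advancing time (a new reading comes with each control period).
- camera(name): name is "side" or "top" or "wrist"; returns a dict with "frame" (480x640x3 uint8, red, green, blue), "fx", "fy", "cx", "cy" (pixels), "R" (3x3) and "t" (3): a world point X has camera coordinates R X + t. Camera axes: x right, y down, z forward; pixel columns grow to the right and rows downward; lengths in mm; the calibration is good to about 2 mm. A picture is of the moment at which its call begins. There is no depth.
- close_job(): hands the job in, once; it reports no verdict.
The state is a dict: "time_s": time; "qpos": joint angles; "joint_vel": joint speeds; "tau": joint torques, N m; "position": TCP position; "tcp_rot": TCP orientation; "force": force on the tool from outside, world axes, zero at the start; "wrist_torque": the same for the moment, N m; "opening": opening from 0.0 (shut) to 1.0 (fully open).
Only numpy, scipy, OpenCV 4.12 (cv2) and the standard library are available. Lean on these libraries where they do the work, as an engineer would, in place of code of your own. Each camera call takes 0.05 s, during which the arm holds its last target. There are 200 camera calls.

## Working session

There is one attempt and no reset: what is moved stays moved. The work goes in short steps, Python scripts to look and compute and a shell command to move; the robot and the scene stay as the last step left them, time stands still between calls to the robot, and variables do not carry over. Pictures are saved under pics/ and viewed, about 8 in all and at most 12, crops included, and the job is handed in when it is done.

```bash
mkdir -p pics; python3 - <<'E'
from workcell import *
import cv2,numpy as np
s=observe();print(s)
for n in ("top","side"):
    c=camera(n);cv2.imwrite(f"pics/{n}0.png",c["frame"][:,:,::-1]);print(n,c["fx"],c["fy"],c["cx"],c["cy"],np.array(c["R"]).round(4).tolist(),c["t"])
E
```

```text
{'time_s': 0.0, 'qpos': array([ 1.04069681e+00,  3.81198565e-01,  1.29823081e+00,  1.18443700e-05,
        1.46358367e+00, -2.15331085e-01]), 'joint_vel': array([-0.00109774,  0.00061768, -0.00017519, -0.00026604,  0.00128202,
       -0.00055431]), 'tau': array([-2.47982678e-05, -4.37932920e+01, -2.24554932e+01,  7.13968696e-02,
        3.52610811e-02, -9.60988132e-05]), 'position': array([170.16579699, 522.754019  , 252.14647405]), 'tcp_rot': array([ 8.09196158e-01,  5.87538147e-01, -6.52934776e-04,  2.79443593e-04]), 'force': array([-0.17840351,  0.18446379,  0.15108601]), 'wrist_torque': array([ 0.04418754, -0.01681763,  0.0098816 ]), 'opening': 0.9997248558615313}
top 540.2175036929275 540.2175036929275 318.55998998496636 247.21623135500275 [[0.0227, -0.9996, -0.0141], [-0.9972, -0.0217, -0.0722], [0.0718, 0.0157, -0.9973]] [ 168.57725957  554.80063897 1165.44498561]
side 542.8584318109873 542.8584318109873 319.91843649046257 235.36364748360756 [[0.2752, -0.9612, -0.016], [-0.7119, -0.1926, -0.6754], [0.6461, 0.1973, -0.7373]] [  8.80927207 497.22948266 874.75590898]
```

View pics/top0.png

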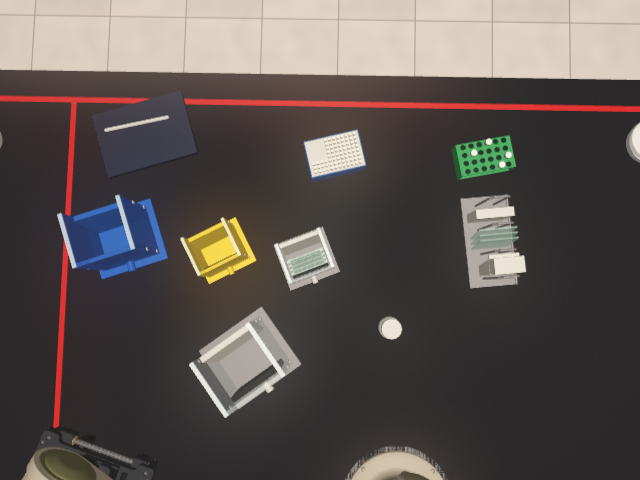

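View pics/side0.png

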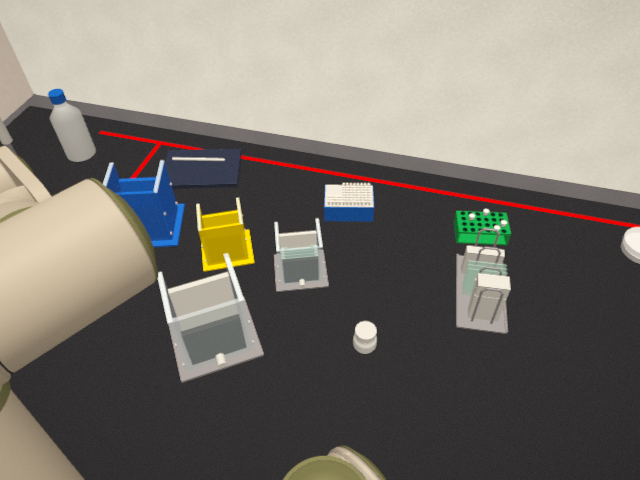

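Top view: the small grey caster with glass is at about (307,258). The rack is at (492,240), with the wedge in the bay at about (508,264) (thick head) and the thin filler at (495,213). Next I'll look at enlarged crops of both.

```bash
python3 - <<'E'
import cv2,numpy as np
t=cv2.imread("pics/top0.png");s=cv2.imread("pics/side0.png")
f=lambda im,x,y,w,h:cv2.resize(im[y:y+h,x:x+w],(400,300),interpolation=cv2.INTER_CUBIC)
cv2.imwrite("pics/crop0.png",np.vstack([np.hstack([f(t,260,215,100,75),f(t,445,190,133,100)]),np.hstack([f(s,255,215,100,75),f(s,435,235,133,100)])]))
E
```

```text
(no output)
```

View pics/crop0.png

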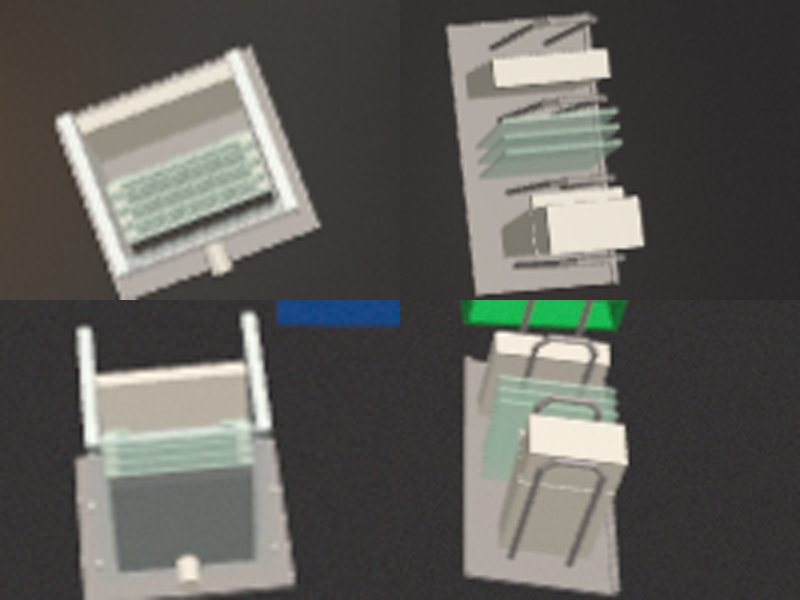

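The crops show the caster's white low wall on the image-up side (caster +x = image up). The wedge's lip is also on the image-up side, so a turn of only ~25° is needed. Now the numbers.

```bash
cat > h.py <<'E'
from workcell import *
import cv2,numpy as np
from scipy.spatial.transform import Rotation as Ro
def ray(c,px,z):
    R=np.array(c["R"]);t=np.array(c["t"]);o=-R.T@t
    d=R.T@np.array([(px[0]-c["cx"])/c["fx"],(px[1]-c["cy"])/c["fy"],1.])
    return o+d*(z-o[2])/d[2]
def proj(c,X):
    p=np.array(c["R"])@np.array(X,float)+c["t"]
    return (c["cx"]+c["fx"]*p[0]/p[2],c["cy"]+c["fy"]*p[1]/p[2])
def yaw(s): 
    x=Ro.from_quat(s["tcp_rot"]).as_matrix()[:,0];return np.arctan2(x[1],x[0])
def go(xyz,yw=None):
    """twist first, then shift in the tool axes after the twist"""
    s=observe();R=Ro.from_quat(s["tcp_rot"]).as_matrix();y=yaw(s)
    tw=0 if yw is None else (y-yw+np.pi/2)%np.pi-np.pi/2
    R2=R@Ro.from_euler('z',tw).as_matrix()
    print("pos",s["position"].round(1),"yawdeg",np.degrees(y).round(2),"tiltdeg",np.degrees(np.arccos(-R[2,2])).round(2),"twist",round(tw,4),"shift_mm",(R2.T@(np.array(xyz,float)-s["position"])).round(1),"F",s["force"].round(1),"open",round(s["opening"],3),"t",s["time_s"])
E
python3 - <<'E'
from h import *
c=camera("top")
f1=lambda u,v:(260+u/4-.375,215+v/4-.375); f2=lambda u,v:(445+(u-400)/3.0075-.33,190+v/3.0-.33)
A=lambda v:np.degrees(np.arctan2(v[1],v[0])).round(1)
P=[ray(c,f1(*p),128)[:2] for p in ((65,118),(122,272),(292,208),(238,52))]
print("caster wall tops +xL,-xL,-xR,+xR",np.round(P,1).tolist(),"mean",np.mean(P,0),"len",[np.linalg.norm(P[i]-P[i-1]).round(1) for i in range(4)],"yaw",A(P[0]-P[1]),A(P[3]-P[2]),A(P[0]-P[3])-90)
Q=[ray(c,f1(*p),91)[:2] for p in ((81,127),(231,69))];print("rim",Q,np.mean(Q,0),A(Q[0]-Q[1])-90)
W=[ray(c,f2(*p),120)[:2] for p in ((545,207),(639,197),(643,245),(552,255))]
print("wedge",np.round(W,1).tolist(),np.mean(W,0),[np.linalg.norm(W[i]-W[i-1]).round(1) for i in range(4)],A(W[0]-W[1])-90,A(W[3]-W[2])-90)
B=[ray(c,f2(*p),8)[:2] for p in ((447,25),(591,14),(618,284),(476,295))]
print("rack",np.round(B,1).tolist(),np.mean(B,0),[np.linalg.norm(B[i]-B[i-1]).round(1) for i in range(4)],A(B[0]-B[3]),A(B[1]-B[2]))
E
```

```text
caster wall tops +xL,-xL,-xR,+xR [[547.6, 264.8], [471.3, 234.2], [505.1, 150.3], [582.6, 179.0]] mean [526.64504113 207.04893534] len [np.float64(92.7), np.float64(82.1), np.float64(90.4), np.float64(82.7)] yaw 21.9 20.3 22.200000000000003
rim [array([545.89436822, 259.86481345]), array([577.68989714, 182.95682342])] [561.79213268 221.41081844] 22.5
wedge [[528.4, -170.0], [536.5, -232.2], [504.5, -234.7], [496.5, -174.6]] [ 516.47362041 -202.89533168] [np.float64(32.2), np.float64(62.8), np.float64(32.0), np.float64(60.6)] 7.400000000000006 7.599999999999994
rack [[668.6, -132.1], [679.0, -238.3], [479.5, -257.4], [469.1, -154.0]] [ 574.08200638 -195.45549028] [np.float64(200.7), np.float64(106.7), np.float64(200.4), np.float64(103.9)] 6.3 5.5
```

```bash
python3 - <<'E'
from h import *
go([516.5,-202.9,252],np.radians(96.7))
E
```

```text
pos [170.2 522.8 252.3] yawdeg 71.97 tiltdeg 0.06 twist -0.4317 shift_mm [-761.2  259.3    0.8] F [-0.6  0.7  0.3] open 1.0 t 0.15
```

```bash
python3 -m creep '[[[0,0,0],-0.108,1],[[0,0,0],-0.108,1],[[0,0,0],-0.108,1],[[0,0,0],-0.108,1],[[-0.036,0.0123,0],0,1],[[-0.036,0.0123,0],0,1],[[-0.036,0.0123,0],0,1],[[-0.036,0.0123,0],0,1],[[-0.036,0.0123,0],0,1],[[-0.036,0.0123,0],0,1]]'; python3 -m creep '[[[-0.036,0.0123,0],0,1],[[-0.036,0.0123,0],0,1],[[-0.036,0.0123,0],0,1],[[-0.036,0.0123,0],0,1],[[-0.036,0.0123,0],0,1],[[-0.036,0.0123,0],0,1],[[-0.036,0.0123,0],0,1],[[-0.036,0.0123,0],0,1],[[-0.036,0.0123,0],0,1],[[-0.036,0.0123,0],0,1]]'
python3 - <<'E'
from h import *
go([516.5,-202.9,252],np.radians(96.7))
E
```

```text
time_s: 0.98
position: [272.9, 315.4, 248.9]
tcp_rot: [0.652, 0.758, -0.003, -0.0]
force: [0.9, 0.1, 0.5]
opening: 0.997
time_s: 1.82
position: [451.5, -40.8, 249.9]
tcp_rot: [0.652, 0.758, -0.003, -0.0]
force: [1.0, 0.9, 0.2]
opening: 1.004
pos [451.5 -40.8 249.9] yawdeg 98.63 tiltdeg 0.29 twist 0.0337 shift_mm [-168.6   45.6   -1.8] F [1.  0.9 0.2] open 1.004 t 1.8167
```

```bash
python3 -m creep '[[[-0.036,0.0098,0],0,1],[[-0.036,0.0098,0],0,1],[[-0.036,0.0098,0],0,1],[[-0.030,0.008,0],0,1],[[-0.020,0.0054,0],0.0337,1],[[-0.006,0.002,0],0,1],[[0,0,0],0,1],[[0,0,0],0,1]]' | head -1
python3 - <<'E'
from h import *
go([516.5,-202.9,252],np.radians(96.7))
c=camera("wrist");cv2.imwrite("pics/w1.png",c["frame"][:,:,::-1])
print(np.round(c["R"],3).tolist(),-np.array(c["R"]).T@c["t"],c["fx"],proj(c,[516.5,-202.9,120]))
np.savez("w1.npz",**{k:c[k] for k in c})
E
```

```text
time_s: 2.48
pos [ 522.8 -211.5  246.6] yawdeg 96.23 tiltdeg 0.42 twist -0.0082 shift_mm [ 9.3 -5.3 -5.4] F [-0.8  0.   0.8] open 0.998 t 2.4833
[[-0.108, 0.994, -0.0], [0.958, 0.104, 0.269], [0.267, 0.029, -0.963]] [ 452.81114387 -218.13265732  378.73631708] 334.61915415400307 (np.float64(328.36361474780574), np.float64(230.42760598564644))
```

View pics/w1.png

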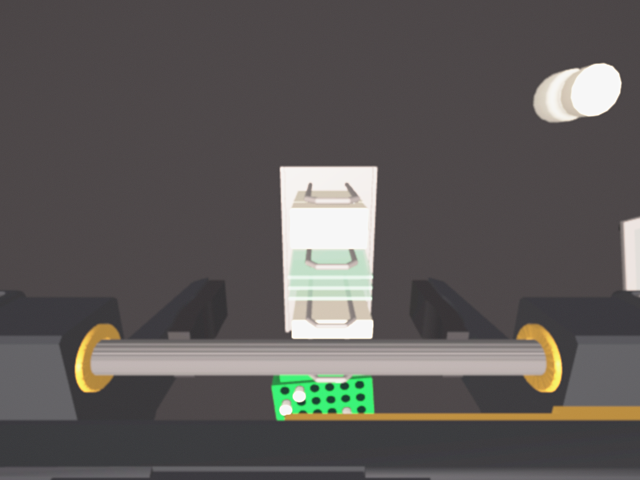

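The wrist view shows the wedge head's top at about x 290–367, y 206–250, between two hoops, with the filler at (332,320). Next, measuring its top face on z = 120.

```bash
python3 - <<'E'
from h import *
c=dict(np.load("w1.npz"))
f=c["frame"].astype(int);r=f[195:262,280:380]
m=((r.min(2)>235)).astype(np.uint8)
n,l,st,ce=cv2.connectedComponentsWithStats(m);i=1+np.argmax(st[1:,4]);print(st[i])
cn=cv2.findContours((l==i).astype(np.uint8),0,2)[0][0]
b=cv2.boxPoints(cv2.minAreaRect(cn))+[280,195];print(b)
P=np.array([ray(c,p,120)[:2] for p in b]);print(P.round(1),P.mean(0),[np.linalg.norm(P[k]-P[k-1]).round(1) for k in range(4)],[np.degrees(np.arctan2(*(P[k]-P[k-1])[::-1])).round(1) for k in range(4)])
print(f[225,284:296].min(1),f[225,360:374].min(1),f[198:212,310].min(1),f[240:256,310].min(1))
E
```

```text
[   2    0   89   66 3630]
[[282. 195.]
 [370. 195.]
 [370. 260.]
 [282. 260.]]
[[ 492.3 -241.9]
 [ 484.9 -174.1]
 [ 537.6 -166.2]
 [ 545.3 -237.7]] [ 515.02884447 -204.96599034] [np.float64(53.2), np.float64(68.1), np.float64(53.2), np.float64(71.9)] [np.float64(-175.4), np.float64(96.2), np.float64(8.6), np.float64(-83.8)]
[238 233 234 238 238 237 246 247 247 247 247 247] [247 247 247 247 247 247 247 246 233 232 224 224 235 234] [189 196 195 187 178 177 181 182 181 197 241 248 247 247] [247 247 247 247 247 247 247 249 234 154 127 128 129 131 131 136]
```

```bash
python3 - <<'E'
from h import *
c=dict(np.load("w1.npz"))
P=np.array([ray(c,p,120)[:2] for p in ((289.7,207.6),(367.5,207.6),(367.5,247.7),(289.7,247.7))]);print(P.round(1),P.mean(0),[np.linalg.norm(P[k]-P[k-1]).round(1) for k in range(4)])
go([P.mean(0)[0],P.mean(0)[1],252],np.radians(96.5))
E
```

```text
[[ 501.5 -235.1]
 [ 494.9 -174.6]
 [ 527.4 -169.8]
 [ 534.2 -232.3]] [ 514.48819034 -202.9467472 ] [np.float64(32.8), np.float64(60.9), np.float64(32.8), np.float64(62.9)]
pos [ 522.7 -211.1  246.7] yawdeg 96.26 tiltdeg 0.42 twist -0.0043 shift_mm [ 9.1 -7.3 -5.3] F [-0.6 -0.2  0.1] open 0.999 t 2.5333
```

```bash
python3 -m creep '[[[0.009,-0.007,0],-0.004,1],[[0,0,0],0,1],[[0,0,0.03],0,1],[[0,0,0.03],0,1],[[0,0,0],0,1]]' | head -1
python3 - <<'E'
from h import *
go([515.3,-203,96],np.radians(96.5))
E
```

```text
time_s: 2.95
pos [ 514.  -197.4  188.4] yawdeg 96.95 tiltdeg 0.28 twist 0.0079 shift_mm [-5.3  0.9 92.4] F [-0.4 -0.1 -0.2] open 1.002 t 2.95
```

```bash
python3 -m creep '[[[-0.004,0.0006,0],0.004,1],[[0,0,0],0,1],[[0,0,0.02],0,1],[[0,0,0.02],0,1],[[0,0,0.02],0,1],[[0,0,0.015],0,1],[[0,0,0],0,1],[[0,0,0],0,1]]' | head -1
python3 - <<'E'
from h import *
go([515.3,-203,96],np.radians(96.5))
E
```

```text
time_s: 3.62
pos [ 520.6 -203.3  123.4] yawdeg 96.9 tiltdeg 1.13 twist 0.0069 shift_mm [ 1.3 -5.5 27.3] F [0.2 0.4 0.1] open 1.004 t 3.6167
```

```bash
sed -i 's/print("pos"/print("zaxis",(R[:2,2]*57.3).round(2),"pos"/' h.py; python3 -m creep '[[[0.001,-0.0045,0],0.004,1],[[0,0,0],0,1],[[0,0,0.007],0,1],[[0,0,0.007],0,1],[[0,0,0.004],0,1],[[0,0,0],0,1]]' | head -1
python3 - <<'E'
from h import *
go([515.3,-203,96],np.radians(96.5))
E
```

```text
time_s: 4.12
zaxis [ 1.24 -1.14] pos [ 517.9 -204.4  109.6] yawdeg 96.65 tiltdeg 1.68 twist 0.0026 shift_mm [ 2.  -2.7 13.5] F [-0.6  0.3  0. ] open 0.998 t 4.1167
```

```bash
python3 -m creep '[[[0.002,-0.0025,0.010],0,1],[[0,0,0],0,-1],[[0,0,0],0,-1],[[0,0,0],0,-1]]'
python3 - <<'E'
from h import *
go([515.3,-203,96],np.radians(96.5))
E
```

```text
time_s: 4.45
position: [515.5, -203.0, 99.1]
tcp_rot: [0.665, 0.747, -0.0, 0.014]
force: [-0.3, -0.2, -0.3]
opening: 0.798
zaxis [ 1.21 -1.12] pos [ 515.5 -203.    99.1] yawdeg 96.65 tiltdeg 1.64 twist 0.0026 shift_mm [ 0.1 -0.3  3.1] F [-0.3 -0.2 -0.3] open 0.798 t 4.45
```

```bash
python3 -m creep '[[[0,0,0],0,-1],[[0,0,0],0,-1],[[0,0,0],0,-1],[[0,0,0],0,-1],[[0,0,0],0,-1]]'
python3 -m creep '[[[0,0,-0.01],0,-1],[[0,0,-0.02],0,-1],[[0,0,-0.02],0,-1],[[0,0,-0.02],0,-1],[[0,0,-0.02],0,-1],[[0,0,-0.02],0,-1],[[0,0,0],0,-1]]'
python3 - <<'E'
from h import *
go([515.3,-203,240],np.radians(96.5))
E
```

```text
time_s: 4.87
position: [515.9, -203.2, 99.9]
tcp_rot: [0.665, 0.747, -0.0, 0.015]
force: [0.5, 0.8, -2.6]
opening: 0.698
time_s: 5.45
position: [512.7, -200.4, 217.7]
tcp_rot: [0.665, 0.747, -0.0, 0.014]
force: [0.7, 0.2, -1.8]
opening: 0.703
zaxis [ 1.14 -1.07] pos [ 512.7 -200.4  217.7] yawdeg 96.65 tiltdeg 1.56 twist 0.0027 shift_mm [ -3.4   2.7 -22.2] F [ 0.7  0.2 -1.8] open 0.703 t 5.45
```

```bash
python3 -m creep '[[[0,0,-0.02],0,-1],[[0,0,0],-0.09,-1],[[0,0,0],-0.09,-1],[[0,0,0],-0.07,-1],[[0,0,0],0,-1]]' >/dev/null
python3 - <<'E'
from h import *
go([560,-20,240],np.radians(112))
E
```

```text
zaxis [ 1.14 -1.06] pos [ 511.4 -199.3  238. ] yawdeg 111.61 tiltdeg 1.56 twist -0.0069 shift_mm [147.9 112.3  -4.4] F [-0.3 -0.1 -1.5] open 0.701 t 5.8667
```

```bash
python3 -m creep '[[[0.015,0.011,0],-0.003,-1],[[0.025,0.019,0],0,-1],[[0.025,0.019,0],0,-1],[[0.025,0.019,0],0,-1],[[0.025,0.019,0],0,-1],[[0.015,0.011,0],0,-1],[[0.005,0.004,0],0,-1],[[0,0,0],0,-1],[[0,0,0],0,-1]]' >/dev/null
python3 - <<'E'
from h import *
go([560,-20,95],np.radians(112))
E
```

```text
zaxis [ 0.65 -0.93] pos [556.7 -30.6 229.7] yawdeg 110.49 tiltdeg 1.13 twist -0.0263 shift_mm [ 11.2   6.4 134.5] F [ 0.  -0.4 -3. ] open 0.703 t 6.6167
```

```bash
python3 -m creep '[[[0,0,0.01],-0.02,-1],[[0,0,0.02],0,-1],[[0,0,0.02],0,-1],[[0,0,0.02],0,-1],[[0,0,0.02],0,-1],[[0,0,0.01],0,-1],[[0,0,0],0,-1],[[0,0,0],0,-1]]' >/dev/null
python3 - <<'E'
from h import *
go([560,-20,92],np.radians(112))
E
```

```text
zaxis [ 0.72 -1.11] pos [556.7 -44.  126. ] yawdeg 110.7 tiltdeg 1.32 twist -0.0226 shift_mm [21.8 12.  33.5] F [-1.1  0.1 -1.2] open 0.698 t 7.2833
```

```bash
python3 -m creep '[[[0,0,0.008],-0.02,-1],[[0,0,0.01],0,-1],[[0,0,0.006],0,-1],[[0,0,0],0,-1]]'
python3 -m creep '[[[0,0,0.003],0,-1],[[0,0,0],0,-1]]'
python3 - <<'E'
from h import *
go([560,-20,92],np.radians(112))
E
```

```text
time_s: 7.62
position: [557.7, -46.8, 102.0]
tcp_rot: [0.561, 0.828, -0.004, 0.013]
force: [-0.7, 0.2, -1.1]
opening: 0.7
time_s: 7.78
position: [557.9, -46.9, 98.7]
tcp_rot: [0.56, 0.828, -0.004, 0.013]
force: [0.2, 0.1, -1.9]
opening: 0.699
zaxis [ 0.95 -1.2 ] pos [557.9 -46.9  98.7] yawdeg 111.81 tiltdeg 1.53 twist -0.0034 shift_mm [24.3 12.   6.2] F [ 0.2  0.1 -1.9] open 0.699 t 7.7833
```

```bash
python3 -m creep '[[[0,0,0.003],0,-1],[[0,0,0],0,-1]]'
python3 -m creep '[[[0,0,0.002],0,-1],[[0,0,0],0,-1]]' | egrep "pos|force"
python3 -m creep '[[[0,0,0.002],0,-1],[[0,0,0],0,-1]]' | egrep "pos|force"
```

```text
time_s: 7.95
position: [558.1, -46.9, 95.8]
tcp_rot: [0.56, 0.828, -0.004, 0.013]
force: [0.6, 0.3, -1.1]
opening: 0.699
position: [558.4, -46.8, 93.9]
force: [-0.4, 0.0, -2.1]
position: [558.5, -46.8, 91.9]
force: [0.1, 0.2, -1.3]
```

```bash
python3 -m creep '[[[0,0,0.002],0,-1],[[0,0,0],0,-1]]'| egrep "pos|force"
python3 -m creep '[[[0,0,0.002],0,-1],[[0,0,0],0,-1]]' | egrep "pos|force"
```

```text
position: [559.8, -47.0, 91.8]
force: [0.3, -0.7, -1.2]
position: [560.8, -47.2, 91.7]
force: [0.5, 0.8, -1.5]
```

```bash
python3 -m creep '[[[0,0,0],0,1],[[0,0,0],0,1],[[0,0,0],0,1],[[0,0,0],0,1],[[0,0,0],0,1]]'
python3 -m creep '[[[0,0,-0.02],0,1],[[0,0,-0.03],0,1],[[0,0,-0.03],0,1],[[0,0,-0.02],0,1],[[0,0,0],0,1]]'
python3 - <<'E'
from h import *
go([556,-47,240],np.radians(22))
for n in ("side","top"):
    c=camera(n);print(proj(c,[556,-47,112]),proj(c,[556,-47,0]));cv2.imwrite(f"pics/{n}2.png",c["frame"][:,:,::-1])
a=cv2.imread("pics/side2.png")[190:340,330:480];b=cv2.imread("pics/top2.png")[170:320,350:500]
cv2.imwrite("pics/c2.png",cv2.resize(np.hstack([a,b]),(800,400),interpolation=cv2.INTER_CUBIC))
E
```

```text
time_s: 9.03
position: [560.9, -47.3, 91.3]
tcp_rot: [0.56, 0.828, -0.002, 0.018]
force: [0.5, -0.3, 0.5]
opening: 0.999
time_s: 9.45
position: [557.3, -44.8, 193.1]
tcp_rot: [0.56, 0.828, -0.003, 0.015]
force: [0.9, 0.1, 0.5]
opening: 1.003
zaxis [ 1.19 -1.23] pos [557.3 -44.8 193.1] yawdeg 111.81 tiltdeg 1.72 twist 1.5676 shift_mm [ -1.5   2.8 -46.9] F [0.9 0.1 0.5] open 1.003 t 9.45
(np.float64(417.4597529067229), np.float64(251.92042740259717)) (np.float64(411.6774979041161), np.float64(284.33262709081157))
(np.float64(430.5778785679813), np.float64(243.9132159861715)) (np.float64(420.898068024484), np.float64(247.84398234580027))
```

View pics/c2.png

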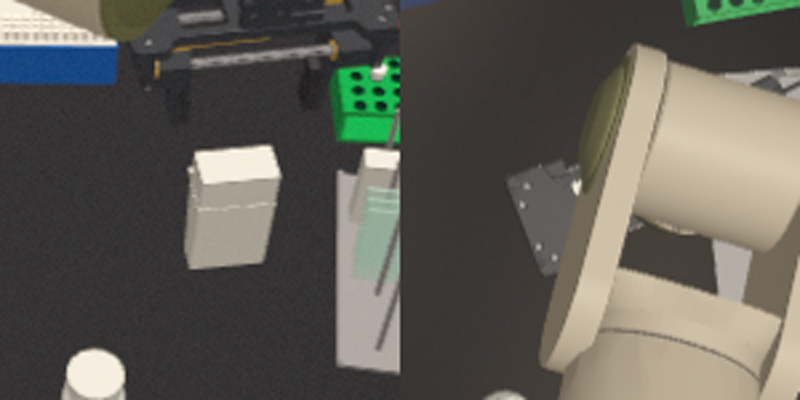

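```bash
python3 -m creep '[[[0,0,-0.02],0,1],[[0,0,-0.025],0,1],[[0,0,0],0,1],[[0,0,0],0,1]]' >/dev/null
cat >> h.py <<'E'
def headtop(c,z,thr=225,win=None):
    g=c["frame"].min(2);m=(g>thr).astype(np.uint8)
    if win: k=np.zeros_like(m);k[win[1]:win[3],win[0]:win[2]]=1;m*=k
    n,l,st,ce=cv2.connectedComponentsWithStats(m);i=1+np.argmax(st[1:,4]);print(st[i])
    cn=max(cv2.findContours((l==i).astype(np.uint8),0,2)[0],key=len)
    P=np.array([ray(c,p,z)[:2] for p in cn[:,0]],np.float32);r=cv2.minAreaRect(P);print("rect",r);return r
E
python3 - <<'E'
from h import *
go([556,-47,240],np.radians(112))
c=camera("wrist");u=proj(c,[556,-47,112]);print(u);u=[int(v) for v in u]
np.savez("w2.npz",**c)
for t in (200,225,240): headtop(c,112,t,(u[0]-70,u[1]-60,u[0]+70,u[1]+60))
cv2.imwrite("pics/w2.png",cv2.resize(c["frame"][u[1]-75:u[1]+75,u[0]-100:u[0]+100,::-1],(400,300)))
E
```

```text
zaxis [ 0.2  -0.94] pos [553.5 -43.3 228.9] yawdeg 111.8 tiltdeg 0.96 twist -0.0035 shift_mm [ -4.5   0.9 -11.1] F [-0.5 -0.1  0.7] open 1.001 t 9.8833
(np.float64(313.4248288484744), np.float64(240.23633945416617))
[ 271  224   81   41 3258]
rect ((559.7501831054688, -47.489479064941406), (32.474056243896484, 61.76422882080078), 22.101625442504883)
[ 271  224   81   41 3195]
rect ((559.764892578125, -47.527587890625), (32.471187591552734, 61.540863037109375), 22.105859756469727)
[ 272  225   79   39 3044]
rect ((559.723388671875, -47.51148986816406), (30.84958267211914, 60.540977478027344), 22.113544464111328)
```

View pics/w2.png

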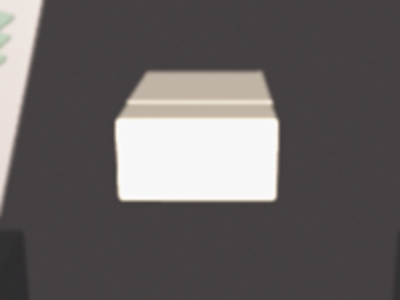

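```bash
python3 -m creep '[[[0,0,0],0.12,1],[[0,0,0],0.12,1],[[0,0,0],0.12,1],[[0,0,0],0.12,1],[[0,0,0],0.12,1],[[0,0,0],0.12,1],[[0,0,0],0.12,1],[[0,0,0],0.12,1],[[0,0,0],0.12,1],[[0,0,0],0.12,1]]' >/dev/null
python3 -m creep '[[[0,0,0],0.12,1],[[0,0,0],0.12,1],[[0,0,0],0.08,1],[[0,0,0],0,1],[[0,0,0],0,1]]' >/dev/null
python3 - <<'E'
from h import *
c=dict(np.load("w2.npz"));a=ray(c,(313,216),84)[:2]-[559.75,-47.5];th=np.radians(22.1);print("seam in wedge frame at z84",a@[np.cos(th),np.sin(th)])
go([559.7,-47.5,180],np.radians(22.1))
E
```

```text
seam in wedge frame at z84 -16.503663719015268
zaxis [-2.18 -0.25] pos [546.7 -42.1 201.5] yawdeg 21.12 tiltdeg 2.19 twist -0.0172 shift_mm [10.8 10.1 21. ] F [ 0.3 -0.8  0.3] open 0.996 t 11.1833
```

```bash
python3 -m creep '[[[0.007,0.007,0],-0.012,1],[[0,0,0],0,1],[[0,0,0.02],0,1],[[0,0,0.02],0,1],[[0,0,0],0,1],[[0,0,0],0,1]]' >/dev/null
python3 - <<'E'
from h import *
go([559.7,-47.5,102],np.radians(22.1))
E
```

```text
zaxis [-2.23 -0.23] pos [556.  -47.3 158.4] yawdeg 22.48 tiltdeg 2.25 twist 0.0067 shift_mm [ 5.4  2.2 56.2] F [0.4 0.  0.5] open 1.001 t 11.6833
```

```bash
python3 -m creep '[[[0.004,0.002,0],0,1],[[0,0,0],0,1],[[0,0,0.03],0,1],[[0,0,0],0,1],[[0,0,0],0,1]]' >/dev/null
python3 - <<'E'
from h import *
go([559.7,-47.5,102],np.radians(22.1))
E
```

```text
zaxis [-1.8  -0.36] pos [562.6 -48.5 132.6] yawdeg 22.6 tiltdeg 1.83 twist 0.0087 shift_mm [-1.3 -1.8 30.6] F [-0.1 -0.3  0.5] open 0.997 t 12.1
```

```bash
python3 -m creep '[[[-0.001,-0.001,-0.006],0,1],[[0,0,-0.01],0,1],[[0,0,-0.01],0,1],[[0,0,-0.01],0,1],[[0,0,-0.005],0,1],[[0,0,0],0,1],[[0,0,0],0,1]]' >/dev/null
python3 -c "
from h import *
go([559.7,-47.5,102],np.radians(22.1))"
python3 -m creep '[[[0,0,0.04],0,1],[[0,0,0],0,1],[[0,0,0],0,1]]' >/dev/null
python3 -c "
from h import *
go([559.7,-47.5,102],np.radians(22.1))"
```

```text
zaxis [-1.19 -0.54] pos [564.3 -47.7 186.2] yawdeg 22.65 tiltdeg 1.31 twist 0.0096 shift_mm [-2.3 -2.  84.2] F [ 0.5 -0.9 -1. ] open 1.001 t 12.6833
zaxis [-0.97 -0.61] pos [564.3 -48.3 147.7] yawdeg 22.66 tiltdeg 1.14 twist 0.0097 shift_mm [-3.  -2.6 45.8] F [ 0.5 -0.4  0.5] open 0.998 t 12.9333
```

```bash
python3 -m creep '[[[-0.0025,-0.002,0.03],0.008,1],[[0,0,0],0,1],[[0,0,0],0,1]]' >/dev/null
python3 -c "
from h import *
go([559.7,-47.5,102],np.radians(22.1))"
```

```text
zaxis [-0.82 -0.65] pos [561.9 -48.  120.8] yawdeg 22.19 tiltdeg 1.05 twist 0.0016 shift_mm [-1.6 -1.4 18.8] F [ 0.7 -0.9  1.4] open 0.998 t 13.1833
```

```bash
python3 -m creep '[[[-0.0015,-0.001,0.019],0,1],[[0,0,0],0,1],[[0,0,0],0,1]]' >/dev/null
python3 -c "
from h import *
go([559.7,-47.5,102],np.radians(22.1))"
```

```text
zaxis [-0.5  -0.75] pos [562.3 -48.5 107. ] yawdeg 22.23 tiltdeg 0.9 twist 0.0023 shift_mm [-1.9 -1.9  5. ] F [0.5 0.5 0.6] open 1.0 t 13.4333
```

```bash
python3 -m creep '[[[-0.002,-0.0015,0.005],0,1],[[0,0,0],0,-1],[[0,0,0],0,-1],[[0,0,0],0,-1],[[0,0,0],0,-1],[[0,0,0],0,-1],[[0,0,0],0,-1],[[0,0,0],0,-1],[[0,0,0],0,-1],[[0,0,0],0,-1]]' >/dev/null
python3 -m creep '[[[0,0,0],0,-1],[[0,0,0],0,-1],[[0,0,0],0,-1],[[0,0,0],0,-1],[[0,0,0],0,-1],[[0,0,0],0,-1]]'
python3 -c "
from h import *
go([559.7,-47.5,102],np.radians(22.1))"
```

```text
time_s: 14.77
position: [561.8, -48.4, 107.2]
tcp_rot: [0.981, 0.193, -0.002, 0.007]
force: [1.4, 0.3, -0.0]
opening: 0.371
zaxis [-0.11 -0.86] pos [561.8 -48.4 107.2] yawdeg 22.25 tiltdeg 0.87 twist 0.0026 shift_mm [-1.6 -1.6  5.2] F [ 1.4  0.3 -0. ] open 0.371 t 14.7667
```

```bash
python3 -m creep '[[[0,0,0],0,0.2],[[0,0,0],0,0.2],[[0,0,0],0,0.2],[[-0.001,-0.001,0.004],0,0.2],[[0,0,0.003],0,0.2],[[0,0,0],0,0.2]]' >/dev/null
python3 -c "
from h import *
go([559.7,-47.5,102],np.radians(22.1))"
```

```text
zaxis [-0.12 -0.86] pos [560.2 -47.8  99.4] yawdeg 22.25 tiltdeg 0.86 twist 0.0026 shift_mm [-0.4 -0.5 -2.6] F [-0.4 -0.7 -0. ] open 0.599 t 15.2667
```

```bash
python3 -m creep '[[[0,0,-0.002],0,0.2],[[0,0,0],0,-1],[[0,0,0],0,-1],[[0,0,0],0,-1],[[0,0,0],0,-1],[[0,0,0],0,-1],[[0,0,0],0,-1],[[0,0,0],0,-1]]'
python3 -m creep '[[[0,0,-0.006],0,-1],[[0,0,-0.01],0,-1],[[0,0,-0.015],0,-1],[[0,0,-0.015],0,-1],[[0,0,-0.015],0,-1],[[0,0,-0.015],0,-1],[[0,0,-0.015],0,-1],[[0,0,-0.01],0,-1],[[0,0,-0.005],0,-1],[[0,0,0],0,-1]]'
python3 -c "
from h import *
th=np.radians(22);g=np.array([526.6,207.1])+17.5*np.array([np.cos(th),np.sin(th)]);print(g)
go([*g,240],np.radians(22))"
```

```text
time_s: 15.93
position: [560.1, -47.7, 101.2]
tcp_rot: [0.981, 0.193, -0.003, 0.007]
force: [-0.1, -0.1, -1.2]
opening: 0.37
time_s: 16.77
position: [559.5, -45.7, 218.2]
tcp_rot: [0.981, 0.193, -0.003, 0.007]
force: [0.9, 1.3, -1.7]
opening: 0.372
[542.82571745 213.65561538]
zaxis [-0.13 -0.85] pos [559.5 -45.7 218.2] yawdeg 22.26 tiltdeg 0.86 twist 0.0045 shift_mm [  81.5 -246.4  -25.6] F [ 0.9  1.3 -1.7] open 0.372 t 16.7667
```

```bash
python3 -m creep '[[[0,0,-0.02],0,-1],[[0,0,-0.015],0,-1],[[0.006,-0.018,0],0,-1],[[0.01,-0.03,0],0,-1],[[0.01,-0.03,0],0,-1],[[0.01,-0.03,0],0,-1],[[0.01,-0.03,0],0,-1],[[0.006,-0.018,0],0,-1],[[0.003,-0.008,0],0,-1],[[0,0,0],0,-1]]'
python3 -c "
from h import *
th=np.radians(22);g=np.array([526.6,207.1])+24.5*np.array([np.cos(th),np.sin(th)]);print(g)
go([*g,245],np.radians(22))"
```

```text
time_s: 17.6
position: [545.9, 133.4, 248.7]
tcp_rot: [0.982, 0.191, -0.006, 0.006]
force: [-0.2, 0.4, -2.3]
opening: 0.371
[549.31600444 216.27786154]
zaxis [-0.59 -0.81] pos [545.9 133.4 248.7] yawdeg 22.03 tiltdeg 1.0 twist 0.0005 shift_mm [ 34.2 -75.6   2.5] F [-0.2  0.4 -2.3] open 0.371 t 17.6
```

Hovering beside the caster. I'll look through the wrist camera, which leads on the +y side, to refine the caster's pose and check how the wedge hangs.

```bash
python3 - <<'E'
from h import *
c=camera("wrist");np.savez("w3.npz",**c);cv2.imwrite("pics/w3.png",c["frame"][:,:,::-1])
th=np.radians(22);ex=np.array([np.cos(th),np.sin(th)]);ey=np.array([-ex[1],ex[0]]);o=np.array([526.6,207.1])
for n,(x,y,z) in dict(rimL=(38,42,91),rimR=(38,-42,91),wtL1=(42,45,128),wtL0=(-42,45,128),wtR0=(-42,-45,128),wtR1=(42,-45,128)).items(): print(n,np.round(proj(c,[*(o+x*ex+y*ey),z]),0))
E
```

```text
rimL [382.  81.]
rimR [376. 188.]
wtL1 [397.  67.]
wtL0 [273.  67.]
wtR0 [278. 199.]
wtR1 [389. 199.]
```

View pics/w3.png

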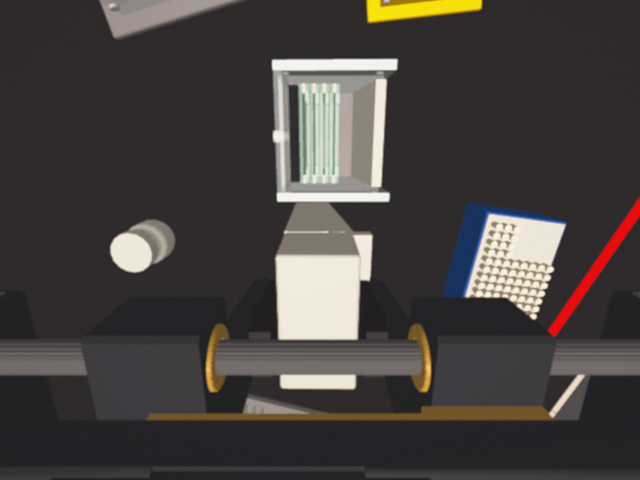

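The wrist view shows wall-top ends at (273,65), (396,65), (278,198) and (388,198), all within 2 px of prediction. The rim strip centre is at about (380,80)–(376,188), with cassette 4's face at column ~340.

```bash
cat >> h.py <<'E'
th=np.radians(22);ex=np.array([np.cos(th),np.sin(th)]);ey=np.array([-ex[1],ex[0]]);o=np.array([526.6,207.1])
def cast(P): d=np.array(P[:2])-o; return (d@ex).round(1),(d@ey).round(1)
def W(x,y,z): return [*(o+x*ex+y*ey),z]
def st():
    s=observe();R=Ro.from_quat(s["tcp_rot"]).as_matrix();f=s["position"]+R[:,2]*(101.2)
    a=R[:2,2]*57.3
    print("caster: tcp",cast(s["position"]),"z",s["position"][2].round(1),"foot",cast(f),f[2].round(1),"tilt x,y",(a@ex).round(2),(a@ey).round(2),"yaw",np.degrees(yaw(s)).round(2),"Fc",(s["force"][:2]@ex).round(1),(s["force"][:2]@ey).round(1),s["force"][2].round(1),"open",s["opening"].round(3),"t",s["time_s"].round(2))
E
python3 - <<'E'
from h import *
c=dict(np.load("w3.npz"));g=c["frame"].min(2).astype(int)
for row in (100,130,160): print(row,g[row,332:390].tolist())
for p,z in (((340,130),85),((373,85),91),((370,180),91),((385,85),91),((382,180),91)): print(p,cast(ray(c,p,z)))
st();go(W(26,0,245),th)
E
```

```text
100 [183, 150, 135, 175, 211, 218, 216, 195, 169, 162, 163, 163, 162, 163, 162, 163, 162, 163, 161, 159, 147, 130, 122, 121, 122, 121, 121, 121, 122, 122, 122, 121, 121, 122, 121, 122, 121, 122, 122, 121, 121, 124, 144, 189, 220, 226, 226, 225, 226, 225, 225, 224, 210, 154, 80, 42, 43, 42]
130 [187, 153, 152, 187, 208, 207, 187, 167, 160, 161, 162, 160, 161, 161, 162, 161, 161, 161, 160, 151, 135, 123, 121, 123, 123, 122, 122, 121, 122, 122, 123, 122, 122, 122, 122, 122, 123, 122, 122, 121, 126, 156, 198, 221, 226, 226, 226, 226, 226, 227, 224, 185, 107, 50, 42, 42, 43, 43]
160 [179, 147, 163, 196, 209, 199, 180, 167, 164, 164, 163, 164, 163, 164, 163, 163, 162, 162, 155, 139, 124, 122, 123, 122, 123, 122, 123, 122, 122, 122, 122, 122, 121, 122, 123, 122, 122, 122, 120, 131, 172, 215, 226, 226, 226, 226, 226, 226, 225, 208, 151, 79, 43, 41, 43, 43, 43, 44]
(340, 130) (np.float64(6.3), np.float64(5.6))
(373, 85) (np.float64(31.4), np.float64(39.2))
(370, 180) (np.float64(32.3), np.float64(-35.2))
(385, 85) (np.float64(40.8), np.float64(39.2))
(382, 180) (np.float64(42.5), np.float64(-35.1))Traceback (most recent call last):
  File "<stdin>", line 5, in <module>
  File "h.py", line 31, in st
    print("caster: tcp",cast(s["position"]),"z",s["position"][2].round(1),"foot",cast(f),f[2].round(1),"tilt x,y",(a@ex).round(2),(a@ey).round(2),"yaw",np.degrees(yaw(s)).round(2),"Fc",(s["force"][:2]@ex).round(1),(s["force"][:2]@ey).round(1),s["force"][2].round(1),"open",s["opening"].round(3),"t",s["time_s"].round(2))
                                                                                                                                                                                                                                                                                 ^^^^^^^^^^^^^^^^^^
AttributeError: 'float' object has no attribute 'round'
```

```bash
sed -i 's/s\["time_s"\].round(2)/s["time_s"]/; s/s\["opening"\].round(3)/s["opening"]/' h.py; python3 -m creep '[[[0.010,-0.022,0],0,-1],[[0.010,-0.022,0],0,-1],[[0.007,-0.015,0],0,-1],[[0.003,-0.006,0],0,-1],[[0,0,0],0,-1],[[0,0,0],0,-1]]'>/dev/null
python3 -c "
from h import *
st();go(W(26,0,212),th)"
```

```text
caster: tcp (np.float64(20.1), np.float64(-17.7)) z 246.3 foot (np.float64(18.2), np.float64(-18.9)) 145.1 tilt x,y -1.03 -0.66 yaw 21.5 Fc 0.1 -0.2 -1.6 open 0.3702085047628953 t 18.15
zaxis [-0.71 -1.  ] pos [551.8 198.2 246.3] yawdeg 21.5 tiltdeg 1.23 twist -0.0088 shift_mm [  6.6 -18.1  34. ] F [ 0.2 -0.1 -1.6] open 0.37 t 18.15
```

```bash
python3 -m creep '[[[0.004,-0.011,0],-0.008,-1],[[0.002,-0.005,0],0,-1],[[0,0,0],0,-1],[[0,0,0.014],0,-1],[[0,0,0.014],0,-1],[[0,0,0],0,-1],[[0,0,0],0,-1]]'>/dev/null
python3 -c "
from h import *
st();go(W(26,0,196),th)"
```

```text
caster: tcp (np.float64(25.8), np.float64(-4.8)) z 218.3 foot (np.float64(24.1), np.float64(-6.1)) 117.1 tilt x,y -0.95 -0.73 yaw 21.76 Fc -0.4 -0.5 -0.9 open 0.3723202943668759 t 18.7333
zaxis [-0.6  -1.03] pos [552.3 212.3 218.3] yawdeg 21.76 tiltdeg 1.2 twist -0.0043 shift_mm [ 0.6 -5.1 22.2] F [-0.1 -0.6 -0.9] open 0.372 t 18.7333
```

```bash
python3 -m creep '[[[0.0005,-0.004,0],-0.004,-1],[[0,0,0],0,-1],[[0,0,0.009],0,-1],[[0,0,0.009],0,-1],[[0,0,0],0,-1],[[0,0,0],0,-1]]'>/dev/null
python3 - <<'E'
from h import *
st()
c=camera("wrist");s=camera("side");print(proj(s,W(38,0,91)))
a=c["frame"][80:380,160:460,::-1];u=s["frame"][190:310,240:360,::-1]
cv2.imwrite("pics/i4.png",np.hstack([cv2.resize(a,(400,400)),cv2.resize(u,(400,400),interpolation=cv2.INTER_CUBIC)]))
E
```

```text
caster: tcp (np.float64(26.6), np.float64(-1.0)) z 200.9 foot (np.float64(25.3), np.float64(-2.4)) 99.8 tilt x,y -0.75 -0.78 yaw 22.0 Fc -0.7 -0.4 -1.4 open 0.37038414969833816 t 19.2333
(np.float64(297.2218052507869), np.float64(232.31847268626126))
```

View pics/i4.png

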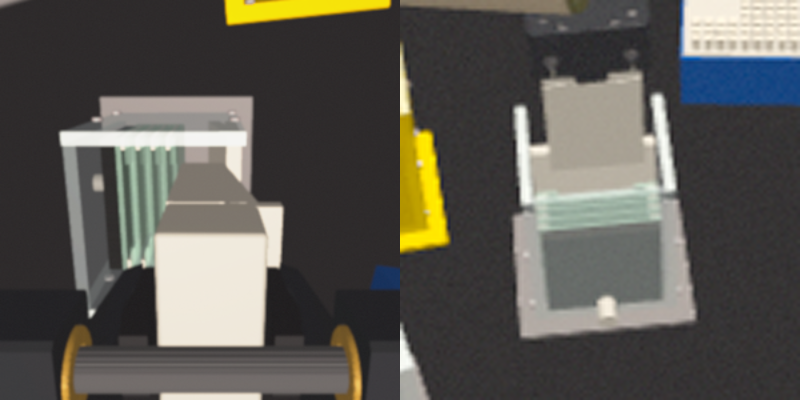

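```bash
python3 - <<'E'
from h import *
c=camera("wrist");g=c["frame"].min(2).astype(int)
for r in (200,206,212): print(r,g[r,280:350].tolist())
for p in ((295,204),(329.5,204)): print(cast(ray(c,p,99.8)))
for x in (8.8,30.8): print(np.round(proj(c,W(x,28.6,99.8)),1))
print(np.round(proj(c,W(6,28.6,85)),1),np.round(proj(c,W(33.4,28.6,91)),1))
E
```

```text
200 [146, 155, 159, 154, 138, 114, 104, 117, 135, 146, 153, 141, 120, 110, 112, 115, 114, 118, 133, 151, 159, 160, 160, 161, 161, 160, 160, 160, 159, 161, 160, 160, 160, 160, 158, 153, 137, 123, 120, 121, 121, 120, 121, 120, 121, 121, 120, 119, 131, 171, 214, 225, 226, 225, 225, 226, 225, 225, 225, 224, 208, 174, 159, 157, 158, 159, 159, 146, 107, 60]
206 [145, 161, 164, 156, 140, 116, 101, 99, 110, 126, 142, 147, 138, 121, 110, 109, 108, 109, 109, 108, 109, 107, 109, 108, 109, 109, 109, 109, 109, 108, 109, 108, 109, 108, 108, 109, 108, 109, 109, 109, 110, 109, 109, 108, 109, 109, 109, 109, 107, 111, 136, 181, 216, 225, 226, 225, 225, 225, 225, 224, 207, 173, 158, 157, 158, 157, 156, 142, 105, 60]
212 [140, 155, 162, 157, 146, 123, 104, 100, 105, 122, 139, 145, 130, 113, 108, 109, 108, 108, 109, 109, 108, 108, 110, 109, 108, 109, 109, 109, 109, 108, 108, 109, 108, 108, 108, 109, 109, 109, 109, 108, 109, 109, 109, 108, 108, 108, 108, 109, 108, 109, 109, 109, 109, 107, 109, 123, 162, 204, 223, 224, 205, 170, 157, 157, 157, 158, 155, 131, 89, 51]
(np.float64(9.1), np.float64(28.6))
(np.float64(33.3), np.float64(28.6))
[294.6 204. ]
[325.9 204. ]
[292.4 200.2] [329.4 201.8]
```

```bash
python3 -m creep '[[[-0.001,-0.001,0.006],0,-1],[[0,0,0.006],0,-1],[[0,0,0.003],0,-1],[[0,0,0],0,-1]]'>/dev/null
python3 -c "
from h import *
st()"
```

```text
caster: tcp (np.float64(25.6), np.float64(-0.2)) z 185.3 foot (np.float64(24.4), np.float64(-1.6)) 84.1 tilt x,y -0.66 -0.8 yaw 22.0 Fc -0.5 -0.2 -2.3 open 0.3737149178768239 t 19.7167
```

```bash
python3 -m creep '[[[-0.0005,0,0.006],0,-1],[[-0.0005,0,0.006],0,-1],[[-0.0003,0,0.003],0,-1],[[0,0,0],0,-1]]'>/dev/null
python3 -c "
from h import *
st()"
python3 -m creep '[[[-0.0005,0,0.004],0,-1],[[-0.0005,0,0.004],0,-1],[[0,0,0.002],0,-1],[[0,0,0],0,-1]]'>/dev/null
python3 -c "
from h import *
st()"
```

```text
caster: tcp (np.float64(23.8), np.float64(-0.4)) z 168.3 foot (np.float64(22.6), np.float64(-1.8)) 67.2 tilt x,y -0.69 -0.79 yaw 22.0 Fc 0.1 0.0 -0.9 open 0.3697952862783739 t 20.05
caster: tcp (np.float64(22.6), np.float64(-0.6)) z 157.2 foot (np.float64(21.4), np.float64(-2.0)) 56.0 tilt x,y -0.7 -0.79 yaw 21.99 Fc -1.1 -0.0 -1.8 open 0.36977628130695833 t 20.3833
```

```bash
python3 -m creep '[[[0,0,0.004],0,-1],[[-0.0005,0,0.004],0,-1],[[0,0,0.002],0,-1],[[0,0,0],0,-1]]'>/dev/null
python3 -c "
from h import *
st()"
python3 -m creep '[[[-0.0005,0,0.004],0,-1],[[-0.0005,0,0.004],0,-1],[[0,0,0],0,-1]]'>/dev/null
python3 -c "
from h import *
st()"
```

```text
caster: tcp (np.float64(21.6), np.float64(-0.7)) z 146.3 foot (np.float64(20.2), np.float64(-2.1)) 45.1 tilt x,y -0.75 -0.79 yaw 22.0 Fc -0.1 0.8 -2.2 open 0.37373016475839854 t 20.7167
caster: tcp (np.float64(20.4), np.float64(-0.9)) z 137.8 foot (np.float64(19.1), np.float64(-2.3)) 36.6 tilt x,y -0.73 -0.8 yaw 22.01 Fc 0.3 -0.0 -2.8 open 0.3729351320446984 t 20.9667
```

```bash
python3 -m creep '[[[0,0,0.004],0,-1],[[0,0,0.004],0,-1],[[0,0,0],0,-1]]'>/dev/null
python3 -c "
from h import *
st()"
python3 -m creep '[[[-0.0003,0,0.004],0,-1],[[-0.0003,0,0.003],0,-1],[[0,0,0],0,-1]]'>/dev/null
python3 -c "
from h import *
st()"
```

```text
caster: tcp (np.float64(19.3), np.float64(-0.9)) z 129.3 foot (np.float64(17.8), np.float64(-2.3)) 28.1 tilt x,y -0.85 -0.81 yaw 22.05 Fc -0.9 -0.5 -3.5 open 0.37326290605703394 t 21.2167
caster: tcp (np.float64(18.3), np.float64(-1.0)) z 122.6 foot (np.float64(16.8), np.float64(-2.4)) 21.4 tilt x,y -0.83 -0.83 yaw 22.07 Fc -1.7 -0.2 -3.6 open 0.37411558245405996 t 21.4667
```

```bash
python3 -m creep '[[[0,0,0.003],0,-1],[[0,0,0.003],0,-1],[[0,0,0],0,-1]]'>/dev/null
python3 -c "
from h import *
st()"
python3 -m creep '[[[0,0,0.003],0,-1],[[0,0,0.002],0,-1],[[0,0,0],0,-1]]'>/dev/null
python3 -c "
from h import *
st()"
```

```text
caster: tcp (np.float64(17.6), np.float64(-1.0)) z 117.5 foot (np.float64(16.0), np.float64(-2.5)) 16.3 tilt x,y -0.86 -0.85 yaw 22.09 Fc -0.8 0.6 -4.1 open 0.3729777224186277 t 21.7167
caster: tcp (np.float64(17.1), np.float64(-1.1)) z 114.2 foot (np.float64(15.6), np.float64(-2.6)) 13.0 tilt x,y -0.84 -0.88 yaw 22.09 Fc -1.3 -0.0 -4.6 open 0.37854819416750457 t 21.9667
```

```bash
python3 -m creep '[[[0,0,0.003],0,-1],[[0,0,0.003],0,-1],[[0,0,0],0,-1]]'>/dev/null
python3 -c "
from h import *
st()"
python3 -m creep '[[[0,0,0],0,0],[[0,0,0],0,0],[[0,0,0],0,0],[[0,0,0],0,0],[[0,0,-0.005],0,0],[[0,0,-0.015],0,0],[[0,0,-0.02],0,0],[[0,0,-0.02],0,0],[[0,0,0],0,0],[[0,0,0],0,0]]'
python3 - <<'E'
from h import *
st()
c=camera("wrist");np.savez("w5.npz",**c);s=camera("side")
print(proj(c,W(17.5,0,125)),proj(c,W(38,0,91)))
a=c["frame"][80:380,160:460,::-1];u=s["frame"][190:310,240:360,::-1]
cv2.imwrite("pics/i5.png",np.hstack([cv2.resize(a,(400,400)),cv2.resize(u,(400,400),interpolation=cv2.INTER_CUBIC)]))
E
```

```text
caster: tcp (np.float64(17.1), np.float64(-1.1)) z 114.0 foot (np.float64(16.1), np.float64(-2.9)) 12.9 tilt x,y -0.6 -0.97 yaw 22.1 Fc -0.5 0.3 -5.7 open 0.3706092441002907 t 22.2167
time_s: 23.05
position: [545.1, 214.0, 175.8]
tcp_rot: [0.982, 0.191, -0.002, 0.009]
force: [0.6, 0.3, -0.4]
opening: 0.502
caster: tcp (np.float64(19.8), np.float64(-0.5)) z 175.8 foot (np.float64(19.0), np.float64(-2.2)) 74.6 tilt x,y -0.44 -0.96 yaw 22.03 Fc 0.7 0.0 -0.4 open 0.5022719456859447 t 23.05
(np.float64(314.88473224671833), np.float64(269.40628975820215)) (np.float64(345.9221766721495), np.float64(250.5795112845976))
```

View pics/i5.png

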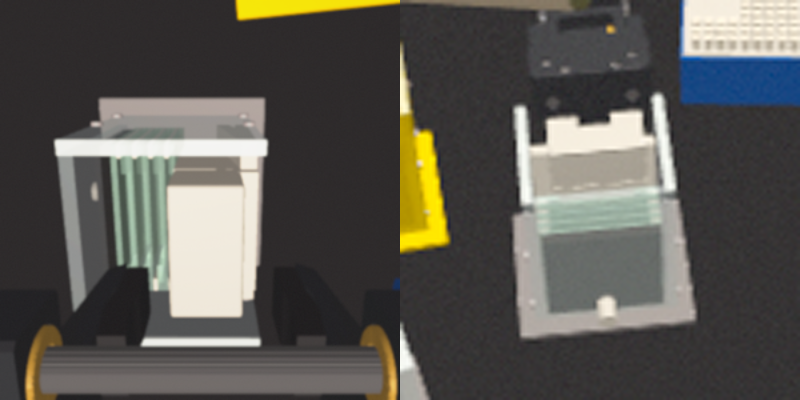

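The wrist and side crops show the wedge seated between cassette 4 and the low wall, with its lip over the rim and the cassettes upright. The arm also stopped at TCP 114.0 against a harder push. I'll press the top with shut fingers, both to make sure and to measure its height (expected contact: TCP z ≈ 139).

```bash
python3 -m creep '[[[-0.002,0,0],0,-1],[[0,0,0],0,-1],[[0,0,0],0,-1],[[0,0,0],0,-1],[[0,0,0],0,-1],[[0,0,0],0,-1],[[0,0,0],0,-1],[[0,0,0],0,-1]]'>/dev/null
python3 -c "
from h import *
c=dict(np.load('w5.npz'));headtop(c,125,200,(280,190,348,320))
st()"
python3 -m creep '[[[0,0,0.008],0,-1],[[0,0,0.008],0,-1],[[0,0,0.006],0,-1],[[0,0,0],0,-1]]'>/dev/null
python3 -c "
from h import *
st()"
```

```text
[ 286  210   62  107 5659]
rect ((542.9927368164062, 215.96981811523438), (35.243995666503906, 65.62690734863281), 23.402292251586914)
caster: tcp (np.float64(16.2), np.float64(-0.4)) z 171.2 foot (np.float64(14.6), np.float64(-1.9)) 70.0 tilt x,y -0.89 -0.86 yaw 22.02 Fc 0.1 0.6 0.5 open 0.005938688482841098 t 23.8167
caster: tcp (np.float64(15.7), np.float64(-0.7)) z 146.8 foot (np.float64(14.1), np.float64(-2.3)) 45.6 tilt x,y -0.88 -0.87 yaw 22.02 Fc 0.5 -0.5 0.6 open 0.004403544521209391 t 24.15
```

```bash
python3 -m creep '[[[0,0,0.004],0,-1],[[0,0,0.002],0,-1],[[0,0,0],0,-1]]'|egrep 'pos|force'
for i in 1 ; do python3 -m creep '[[[0,0,0.003],0,-1],[[0,0,0],0,-1]]'|egrep 'pos|force'; done
python3 -m creep '[[[0,0,0.003],0,-1],[[0,0,0.004],0,-1]]'|egrep 'pos|force'
```

```text
position: [541.2, 212.1, 139.9]
force: [-1.4, 1.0, 3.2]
position: [541.4, 212.2, 140.5]
force: [0.1, 0.2, 0.2]
position: [541.9, 212.3, 139.2]
force: [-21.8, -5.2, 53.4]
```

```bash
python3 -m creep '[[[0,0,-0.01],0,-1],[[0,0,-0.02],0,-1],[[0,0,-0.03],0,-1],[[0,0,-0.02],0,-1],[[0,0.02,-0.01],0,-1],[[0,0.03,0],0,-1],[[0,0.03,0],0,-1],[[0,0.02,0],0,-1],[[0,0.01,0],0,-1],[[0,0,0],0,-1]]'
python3 - <<'E'
from h import *
st()
c=camera("wrist");s=camera("side");np.savez("w6.npz",**c)
u=np.array(proj(c,W(0,0,100)),int);print(u)
for q in ((17.5,-31,125),(17.5,31,125),(1,0,125),(34,0,125),(42,0,97)): print(q,np.round(proj(c,W(*q)),1),np.round(proj(s,W(*q)),1))
y0=max(0,u[1]-80);a=c["frame"][y0:y0+160,u[0]-80:u[0]+80,::-1];b=s["frame"][200:300,250:350,::-1]
print(y0,u[0]-80);cv2.imwrite("pics/i6.png",np.hstack([cv2.resize(x,(400,400),interpolation=cv2.INTER_CUBIC) for x in (a,b)]))
E
```

```text
time_s: 25.57
position: [584.7, 109.4, 236.4]
tcp_rot: [0.981, 0.193, 0.0, 0.01]
force: [-0.1, 0.4, 0.4]
opening: 0.001
caster: tcp (np.float64(17.3), np.float64(-112.4)) z 236.4 foot (np.float64(17.0), np.float64(-114.3)) 135.2 tilt x,y -0.17 -1.08 yaw 22.25 Fc 0.1 0.4 0.4 open 0.001106456571020034 t 25.5667
[295  81]
(17.5, -31, 125) [319.4 125.8] [311.5 227.3]
(17.5, 31, 125) [319.9  21.9] [282.9 229.8]
(1, 0, 125) [294.5  75.9] [297.8 234.1]
(34, 0, 125) [344.7  76.1] [296.6 223.1]
(42, 0, 97) [352.8  82.7] [297.  229.2]
1 215
```

View pics/i6.png

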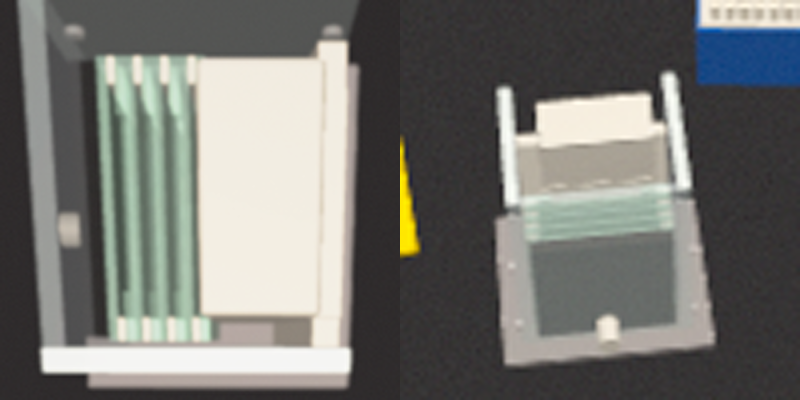

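The final view shows the head top at columns 295–344 and rows 25–127. The predicted home position was 294.5–344.7 and 22–126. The lip covers the rim, and the cassettes stand upright and tight against the wedge. Handing in.

```bash
python3 -c "
from workcell import *
print(close_job())"
```

```text
the job is handed in; nothing more can be done
None
```

The wedge is fully home in the small grey caster, and I handed the job in at about 26 s; no verdict came back.

**What I did:**
1. I took the wedge out of the rack by its two ends and stood it on the bench.
2. I gripped it again across its head and drove it thin end down beside the row.
3. I let go, then pressed once on its top with shut fingers (about 53 N) and backed off.

**Last checks:**
- **Seating:** the arm stopped at tool height 114.0 mm, against 114.2 mm expected for the wedge home. The shut fingers met the wedge's top at about 125–126 mm, against 125 mm expected.
- **Position:** in the last wrist picture the head was within about 1 px of where it should be along the row, and within 3 px across it. The lip covered the rim.
- **Cassettes:** all four stood upright and tight against the wedge.
- **Bystanders:** the path kept clear of the filler block, tip box, tube rack and jar. I did not measure their positions again at the end.

**Disagreements and gaps:**
- **Push force:** the wrist showed only about −6 N during the drive, not the expected 8–17 N upward; this is why I pressed the top afterwards.
- **Head size:** one outline measurement gave 35 × 66 mm instead of 33 × 62 mm. It was probably taking in the lip as well, so I did not use it.
- **Pad:** I could not read the pad directly. I judged its squash only from cassette 4's face having moved to the wedge's home position.
- **Tilt:** the tool drifted by 1–2° during the moves.

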